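File the router templates by lamplight

TASK

First lift the hand lamp by its handle off its charging stand and set it upright on the blue mat, before any template goes in the rack. Then move every coloured template from the caddy into the rack slot of its own colour, pushed fully home and roughly centred along the slot, and only when all are filed put the lamp back upright on its charging stand. Leave the glue bottle, the tape and the sanding block where they are.

Things in the scene. Friction and masses are not known exactly. Their poses are not given: they have to be found in the camera images.
- rack: Fixed wooden template rack, base 174 (x) x 264 (y) x 12 mm. Origin: centre of its underside; z up, x along the slots, y across. Five free slots at y = -104, -52, 0, 52, 104 mm (red, yellow, green, blue, white), each with colour tiles at both ends and coloured lead-ins. Beside each slot, 15 mm from its middle, stand the faces of fixed neighbour boards, 6 mm thick, 118 mm long, tops 85 mm above the slot floor.
- caddy: Fixed wooden caddy in which the templates stand upright at the start, one to a groove (some may be empty). Base 150 x 264 x 12 mm; five grooves at y = -104, -52, 0, 52, 104 mm along its x axis, 10 mm wide, between rails 35 mm high above the groove floor (12 mm above the underside). Origin: centre of its underside, z up.
- stand: Fixed round black charging stand, 140 mm across, 25 mm high. Origin: centre of its underside.
- stand_top (a point): Middle of the charging stand's flat top, 25 mm above the bench.
- mat: Fixed round blue mat with a white ring on it, 156 mm across, 4 mm thick. Origin: centre of its underside.
- mat_top (a point): Middle of the mat's upper face.
- lamp: Loose hand lamp, about 0.4 kg: black round foot 80 mm across, clear middle, orange cap (top 95 mm above the underside), arched handle above. The handle's level bar is 14 mm thick, 64 mm long, along the lamp's x axis, its middle line 140 mm above the underside, over the lamp's centre, with 38 mm free beneath it. Origin: centre of its underside, z up.
- glue: Loose white glue bottle, 52 mm across, 150 mm tall, standing at the back; a bystander. Origin: centre of its underside.
- tape: Loose roll of yellow masking tape, 100 mm across, 28 mm high, lying on the bench; a bystander. Origin: centre of its underside.
- sanding_block: Loose cork sanding block, 90 x 60 x 35 mm; a bystander. Origin: centre of its underside.
- card_red: Loose red router template, about 0.1 kg; may be absent. A red board 120 mm long (its x axis), 6 mm thick (its y axis), 95 mm tall, and on its upper edge a wooden grip bar 60 mm long (x), 12 mm thick (y) and 45 mm tall (from 95 to 140 mm above the lower edge). Same both ways round. Origin: middle of its lower edge, z up.
- slot_red (a point): Middle of the floor of the rack's red slot (12 mm above the bench); x along the slot, z up. A fully seated template has its origin here. The slot is 9 mm wide, 140 mm long, open at both ends, its rails 45 mm high above this floor; sloping lead-ins on the rails (to 57 mm) widen the mouth to about 17 mm.
- card_yellow: Loose yellow router template, about 0.1 kg; may be absent. A yellow board 120 mm long (its x axis), 6 mm thick (its y axis), 95 mm tall, and on its upper edge a wooden grip bar 60 mm long (x), 12 mm thick (y) and 45 mm tall (from 95 to 140 mm above the lower edge). Same both ways round. Origin: middle of its lower edge, z up.
- slot_yellow (a point): Middle of the floor of the rack's yellow slot (12 mm above the bench); x along the slot, z up. A fully seated template has its origin here. The slot is 9 mm wide, 140 mm long, open at both ends, its rails 45 mm high above this floor; sloping lead-ins on the rails (to 57 mm) widen the mouth to about 17 mm.
- card_green: Loose green router template, about 0.1 kg; may be absent. A green board 120 mm long (its x axis), 6 mm thick (its y axis), 95 mm tall, and on its upper edge a wooden grip bar 60 mm long (x), 12 mm thick (y) and 45 mm tall (from 95 to 140 mm above the lower edge). Same both ways round. Origin: middle of its lower edge, z up.
- slot_green (a point): Middle of the floor of the rack's green slot (12 mm above the bench); x along the slot, z up. A fully seated template has its origin here. The slot is 9 mm wide, 140 mm long, open at both ends, its rails 45 mm high above this floor; sloping lead-ins on the rails (to 57 mm) widen the mouth to about 17 mm.
- card_blue: Loose blue router template, about 0.1 kg; may be absent. A blue board 120 mm long (its x axis), 6 mm thick (its y axis), 95 mm tall, and on its upper edge a wooden grip bar 60 mm long (x), 12 mm thick (y) and 45 mm tall (from 95 to 140 mm above the lower edge). Same both ways round. Origin: middle of its lower edge, z up.
- slot_blue (a point): Middle of the floor of the rack's blue slot (12 mm above the bench); x along the slot, z up. A fully seated template has its origin here. The slot is 9 mm wide, 140 mm long, open at both ends, its rails 45 mm high above this floor; sloping lead-ins on the rails (to 57 mm) widen the mouth to about 17 mm.
- card_white: Loose white router template, about 0.1 kg; may be absent. A white board 120 mm long (its x axis), 6 mm thick (its y axis), 95 mm tall, and on its upper edge a wooden grip bar 60 mm long (x), 12 mm thick (y) and 45 mm tall (from 95 to 140 mm above the lower edge). Same both ways round. Origin: middle of its lower edge, z up.
- slot_white (a point): Middle of the floor of the rack's white slot (12 mm above the bench); x along the slot, z up. A fully seated template has its origin here. The slot is 9 mm wide, 140 mm long, open at both ends, its rails 45 mm high above this floor; sloping lead-ins on the rails (to 57 mm) widen the mouth to about 17 mm.

How it is judged:
By the outcome, as a careful person would: the job done as asked, in the order asked, and still so for the second after the job is handed in, with the robot touching nothing.
Of card_red, card_yellow, card_green, card_blue, card_white only 3 to 5 are there at a start; the rules pass over those that are not, and their reading is None.
At some moment in a run one of lamp may be knocked a few centimetres aside while the robot is not near it.
It also fails if it takes over 210 s, if anything falls off the work surface, if the arm or the gripper's body presses on something with over 40 N, if the wrist force passes 120 N, or if a joint passes its speed limit or range.

ROBOT

A 6-joint arm with a two-finger parallel gripper is mounted at the origin on the work surface. World frame = base frame: x ahead of the robot, y to its left, z up, the work surface at z = 0. Lengths are in m, angles in rad, forces in N, time in s.
With the tool pointing down it reaches from about 0.4 to 0.825 m from the base axis. Payload 7 kg.
Tool frame: the origin (TCP) lies at the very end of the fingers, on their centre line; the grasp point (between the pads) lies 19 mm behind it; z points along the fingers, y is the line along which they close (so a half turn about z gives the same grasp; the last joint's range is limited). The gripper opens to 85 mm and grips with 20 to 120 N. Pads are 22 mm wide; open, the fingers measure 114 mm over their backs; the gripper's body (76 mm by 85 mm) begins 54 mm behind the grasp point. The pads swing forward as they close: fully open they stand 13 mm farther back than shut.
Start: joints at [-0.848, 0.359, 0.012, 0, -1.224, -0.288], TCP at [0.284, -0.612, 0.207] pointing down, gripper open.
Joint ranges: [-3.07, 3.07], [-1.43, 2.12], [-1.02, 1.25], [-3.03, 1.67], [-3.05, -0], [-3.03, 3.03]. Speed limits (rad/s): [2.39, 2.39, 3.01, 3.14, 3.14, 3.14].

INTERFACE

Orientations are given as a rotation vector (axis times angle).
In Python, from rig import status, vision, ticket gives the robot as it stands.
- The arm moves only by the tool carry_out, never from a script. Its arguments are lists of equal length, an entry for each row: "fingers": the opening, from 0 (shut) to 1 (fully open); "dp": the shift along the tool's x, y, z in m, a list of three; "twist": the turn, a rotation vector about the tool's x, y, z in degrees, a list of three. In form: {"fingers": [fingers, ...], "dp": [[x, y, z], ...], "twist": [[ax, ay, az], ...]}. A call has exactly 8 rows; each row shifts and turns the commanded pose from where the row before left it, along the tool's axes as they then stand; what a row does not reach is not made up. A row lasts 1/8 s, in which the tool goes at most 62.5 mm and 10.7 degrees, less where a joint would pass 70% of its speed; a pose out of reach is approached as far as the arm can. A call with a gripper value outside its range is refused whole. The fingers move at their own pace and stop on an object; "newtons" is the grip in N (left out, the last holds). Time passes only in rows, so rows that do not move let the fingers close, or fill a call up. It gives the time, the measured TCP pose, the force, the opening and the grip force at its end, in the units of the state.
- status.get_state(): the state, without advancing time (a new reading comes with each control period).
- vision.camera(name): name is "scene" or "top" or "wrist"; returns a dict with "img" (420x560x3 uint8, blue, green, red), "z_map" (420x560 float32, m along the optical axis (not along the pixel's ray), 0 where there is no reading), "camera_matrix" (3x3 intrinsics, pixels), "origin" and "attitude" of the camera in the world. Camera axes: x right, y up, looking along -z (the intrinsics and any distortion apply to the point x, -y, -z); pixel columns grow to the right and rows downward; lengths in m; the calibration is good to about 2 mm. A picture is of the moment at which its call begins.
- ticket.sign_off(): hands the job in; it is judged then, once.
The state is a dict: "time": time; "q": joint angles; "dq": joint speeds; "effort": joint torques, N m; "tcp_pos": TCP position; "tcp_rot": TCP orientation; "contact_force": force on the tool from outside, world axes, zero at the start; "moment": the same for the moment, N m; "finger_gap": opening from 0.0 (shut) to 1.0 (fully open); "grip_force": force on a finger pad.
Only numpy, scipy, OpenCV 4.12 (cv2) and the standard library are available. Lean on these libraries where they do the work, as an engineer would, in place of code of your own. Each camera call takes 0.05 s, during which the arm holds its last target. There are 200 camera calls.

## Working session

There is one attempt and no reset: what is moved stays moved. The work goes in short steps, Python scripts to look and compute and a tool call to move; the robot and the scene stay as the last step left them, time stands still between calls to the robot, and variables do not carry over. Pictures are saved under pics/ and viewed, at most 14 in all, crops included, and the job is handed in when it is done.

Besides the shell and the picture viewer there is one more tool, called after "Request:" as name(argument=value, ...), one argument or row to a line, values as JSON. carry_out: Moves the arm, as the interface text tells. Its arguments: {"type":"object","properties":{"fingers":{"type":"array","items":{"type":"number"}},"dp":{"type":"array","items":{"type":"array","items":{"type":"number"}}},"twist":{"type":"array","items":{"type":"array","items":{"type":"number"}}},"newtons":{"type":"number"}},"required":["fingers","dp","twist"]}

```bash
mkdir -p pics; cat > h.py <<'E'
import numpy as np, cv2
from scipy.spatial.transform import Rotation as R
from rig import status, vision, ticket
def rot(a):
    a=np.array(a,float)
    if a.shape==(3,3): return a
    return R.from_rotvec(a.ravel()).as_matrix() if a.size==3 else R.from_quat(a).as_matrix()
def cloud(c):
    z=c['z_map']; K=c['camera_matrix']; v,u=np.mgrid[:420,:560]
    P=np.stack([(u-K[0,2])/K[0,0]*z,-(v-K[1,2])/K[1,1]*z,-z],-1)
    W=P@rot(c['attitude']).T+np.array(c['origin']); W[z<=0]=np.nan
    return W
def proj(c,p):
    q=(np.array(p)-c['origin'])@rot(c['attitude']); K=c['camera_matrix']
    return K[0,2]+K[0,0]*q[...,0]/-q[...,2], K[1,2]-K[1,1]*q[...,1]/-q[...,2]
E
python3 - <<'E'
from h import *
a=[]
for n in('scene','top'):
    c=vision.camera(n); np.savez(n+'.npz',**c); print({k:np.round(v,3).tolist() for k,v in c.items() if k not in('img','z_map')},c.keys())
    cv2.imwrite(f'pics/{n}0.png',c['img'])
print(status.get_state())
E
```

```text
{'camera_matrix': [[452.481, 0.0, 276.623], [0.0, 452.481, 202.799], [0.0, 0.0, 1.0]], 'origin': [0.927, -0.563, 0.975], 'attitude': [0.631, 0.187, 0.589]} dict_keys(['img', 'z_map', 'camera_matrix', 'origin', 'attitude'])
{'camera_matrix': [[436.119, 0.0, 277.009], [0.0, 436.119, 207.482], [0.0, 0.0, 1.0]], 'origin': [0.417, 0.024, 0.997], 'attitude': [0.079, -0.124, -1.576]} dict_keys(['img', 'z_map', 'camera_matrix', 'origin', 'attitude'])
{'time': 0.1, 'q': array([-8.47849781e-01,  3.59319401e-01,  1.11680289e-02, -3.07026808e-04,
       -1.22411239e+00, -2.88096670e-01]), 'dq': array([-0.0003841 , -0.00153508,  0.00499874,  0.00183844, -0.0025116 ,
       -0.00046543]), 'effort': array([-2.58866610e-03, -5.84764123e+01,  2.94109869e+01,  6.95445836e+00,
       -3.13301702e-03,  1.18072523e-05]), 'tcp_pos': array([ 0.28413587, -0.61177279,  0.20576264]), 'tcp_rot': array([ 6.77432212e-01, -3.06721489e+00, -2.23599517e-03]), 'contact_force': array([-0.60938564,  0.16725012, -0.27164065]), 'moment': array([-0.00875713,  0.0045962 ,  0.06122356]), 'grip_force': 0.0, 'finger_gap': 0.9967356329507671}
```

View pics/top0.png

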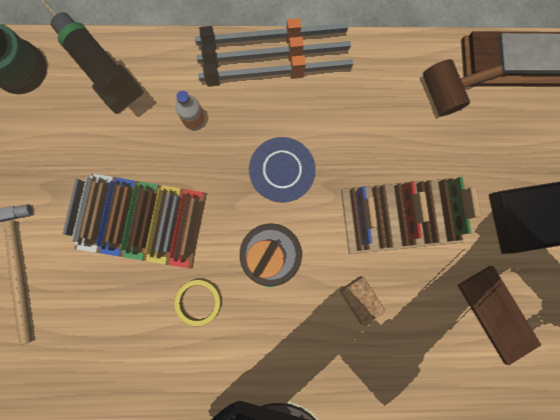

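View pics/scene0.png

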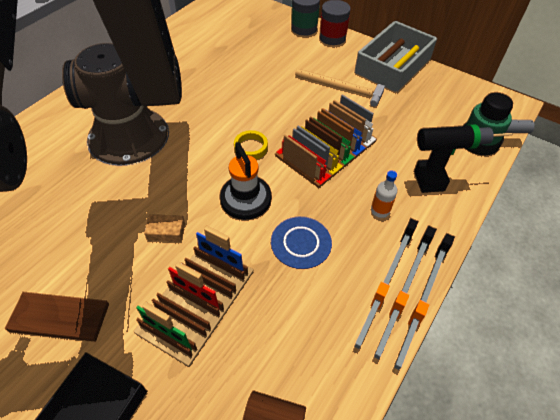

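The top view shows the rack on the left (about 140,220), the caddy on the right (about 408,215) with only blue, red and green templates, the mat at (282,170) and the lamp on its stand at (268,255). Next I'll measure them.

```bash
cat >> h.py <<'E'
def hsv(c): return cv2.cvtColor(c['img'],cv2.COLOR_BGR2HSV)
def box(XY):
    """min-area rectangle: centre, long axis dir angle (deg, within +-90), sizes mm"""
    r=cv2.minAreaRect((XY*1000).astype(np.float32)); b=cv2.boxPoints(r); e=b[1]-b[0],b[2]-b[1]
    l=max(e,key=np.linalg.norm); a=np.degrees(np.arctan2(l[1],l[0]))
    return np.round(r[0],1),round(float((a+90)%180-90),1),np.round(r[1],1)
E
python3 - <<'E'
from h import *
for n in('top','scene'):
    c=dict(np.load(n+'.npz')); W=cloud(c); H=hsv(c); h,s,v=[H[...,i].astype(int) for i in range(3)]
    X,Y,Z=[np.nan_to_num(W[...,i],nan=-9) for i in range(3)]
    print('==',n)
    # high things per region
    near=lambda x,y,r:(np.hypot(X-x,Y-y)<r)
    def cc(m,name,minpx=15):
        k,L,st,ce=cv2.connectedComponentsWithStats(m.astype(np.uint8))
        for i in range(1,k):
            if st[i,4]>=minpx:
                q=W[L==i]; print(name,st[i,4],np.round(ce[i]),'z',np.round(np.median(q[:,2])*1000),*box(q[:,:2]),'mean',np.round(q.mean(0)*1000))
    work=(X>.1)&(X<.85)&(Y>-.6)&(Y<.6)
    cc(work&(Z>.140)&(Z<.18)&(X>.2),'high')
    cc(work&(h>105)&(h<125)&(s>80)&(abs(Z-.004)<.01)&(X>.4),'mat',300)
    cc(work&(h>5)&(h<18)&(s>180)&(v>120)&(Z>.09)&(Z<.14),'cap',100)
    cc(work&(abs(Z-.025)<.008)&(v<110)&(s<90),'stand',150)
    cc(work&(abs(Z-.012)<.006)&(Y>.15)&(s>150),'tiles',8)
E
```

```text
== top
high 47 [76. 61.] z 176.0 [812.9 389.2] 40.6 [98.1  3.1] mean [815. 391. 176.]
high 24 [111.  58.] z 176.0 [821.5 324. ] 39.5 [44.5  2.5] mean [821. 324. 176.]
high 237 [116.  87.] z 167.0 [771.  321.8] -66.5 [29.  62.3] mean [767. 316. 166.]
high 127 [183.  97.] z 149.0 [754.1 188.1] 47.3 [22.9 22.7] mean [753. 187. 149.]
high 249 [474. 202.] z 151.0 [ 536.8 -395.3] 6.2 [59.6 15. ] mean [ 536. -394.  150.]
high 234 [423. 207.] z 151.0 [ 527.6 -292. ] 4.8 [59.4 13.6] mean [ 527. -290.  150.]
high 221 [372. 212.] z 151.0 [ 517.3 -188.4] 4.1 [59.5 13.2] mean [ 517. -188.  150.]
high 290 [265. 258.] z 170.0 [428.2  22.6] -30.3 [13.9 76.9] mean [428.  23. 170.]
stand 179 [25. 83.] z 29.0 [832.  571.6] -61.2 [17.8 62.6] mean [832. 571.  28.]
stand 233 [501. 223.] z 26.0 [ 505.3 -512.6] 9.5 [138.3   6.6] mean [ 505. -512.   25.]
stand 1065 [271. 254.] z 24.0 [438.7  10.8] 89.6 [135.9 135.1] mean [439.  10.  24.]
tiles 63 [195. 193.] z 14.0 [577.3 186.6] 80.1 [41.5 13.9] mean [579. 182.  14.]
tiles 96 [179. 263.] z 13.0 [422.7 214.8] 81.3 [41.7 14. ] mean [421. 214.  13.]
== scene
hi
[... 706 characters left out ...]
 ] 9.3 [76.  74.2] mean [636. -18.   5.]
cap 124 [253. 165.] z 119.0 [445.6  41.6] -44.3 [21.3 66. ] mean [447.  39. 119.]
cap 300 [237. 168.] z 119.0 [417.9   8.8] -43.7 [41.8 71.4] mean [422.   7. 119.]
stand 515 [245. 203.] z 25.0 [447.3   1.6] 40.5 [131.7 116.1] mean [457. -13.  24.]
tiles 167 [328.  83.] z 13.0 [374.4 554.1] 10.9 [244.6  13.1] mean [371. 553.  13.]
tiles 17 [369.  94.] z 13.0 [509.6 584.5] 38.9 [22.5  6.8] mean [510. 584.  12.]
tiles 69 [250. 138.] z 13.0 [316.7 194.7] 35.3 [71.2 27.6] mean [316. 197.  12.]
tiles 654 [322. 165.] z 13.0 [513.  283.5] 80.0 [230.3 177.6] mean [549. 229.  12.]
tiles 27 [263. 153.] z 13.0 [381.7 173.5] -88.6 [ 7.8 46.7] mean [382. 169.  12.]
```

```bash
python3 - <<'E'
from h import *
for n in('top','scene'):
    c=dict(np.load(n+'.npz')); W=cloud(c)
    X,Y,Z=[np.nan_to_num(W[...,i],nan=-9) for i in range(3)]
    m=(abs(Z-.097)<.006)&(X>.38)&(X<.65)&(Y>.15)&(Y<.47)
    k,L,st,ce=cv2.connectedComponentsWithStats(m.astype(np.uint8))
    u=R.from_euler('z',-10.3,degrees=True).as_matrix()[:2,:2]
    for i in range(1,k):
        if st[i,4]>25:
            q=W[L==i]; b=box(q[:,:2]); print(n,st[i,4],np.round(ce[i]),np.round(np.median(q[:,2])*1000),*b,'rackframe',np.round((b[0]-[518.6,303])@u,1))
E
```

```text
top 231 [ 71. 206.] 96.0 [539.1 422.6] -10.2 [  8.6 117.1] rackframe [ -1.2 121.3]
top 232 [ 88. 210.] 96.0 [533.  386.8] -10.2 [  8.6 117.4] rackframe [-0.8 85. ]
top 232 [ 96. 210.] 96.0 [530.1 371. ] -9.7 [  8.6 116.4] rackframe [-0.8 69. ]
top 222 [113. 213.] 96.0 [524.3 335.7] -10.0 [  8.1 117.3] rackframe [-0.2 33.2]
top 222 [121. 214.] 96.0 [521. 320.] -10.2 [  7.9 117.5] rackframe [-0.7 17.2]
top 215 [138. 217.] 96.0 [515.3 284.4] -10.6 [  7.9 116.6] rackframe [  0.1 -18.9]
top 210 [146. 219.] 96.0 [512.3 269.1] -10.2 [  7.6 117.8] rackframe [ -0.1 -34.5]
top 213 [163. 222.] 96.0 [505.5 233.6] -10.2 [  7.6 117.4] rackframe [ -0.5 -70.6]
top 203 [170. 223.] 96.0 [503.1 217.8] -10.5 [  7.5 117.3] rackframe [ -0.  -86.6]
top 198 [188. 226.] 96.0 [496.7 182.3] -10.0 [  6.7 117.8] rackframe [   0.  -122.7]
scene 115 [357. 104.] 96.0 [537.9 423.5] -10.1 [ 13.  118.9] rackframe [ -2.6 122. ]
scene 226 [347. 112.] 96.0 [530.1 378.3] -11.8 [ 31.8 121.2] rackframe [-2.1 76.1]
scene 223 [335. 120.] 96.0 [520.9 327.7] -9.4 [ 28.7 119.8] rackframe [-2.2 24.7]
scene 234 [323. 129.] 96.0 [512.3 278.2] -10.4 [ 26.9 120.1] rackframe [ -1.8 -25.5]
scene 241 [311. 138.] 96.0 [502.5 226.3] -10.1 [ 27.3 120.7] rackframe [ -2.1 -78.3]
scene 122 [300. 146.] 96.0 [495.8 183.3] -11.1 [ 11.4 118.3] rackframe [  -1.  -121.8]
```

```bash
cat >> h.py <<'E'
def Rdown(psi):  # tool down, tool y at world yaw psi (deg)
    y=np.array([np.cos(np.radians(psi)),np.sin(np.radians(psi)),0]); z=np.array([0,0,-1.]); return np.stack([np.cross(y,z),y,z],1)
def go(x,y,z,psi):
    """tool-frame shift (mm, do first) then twist (deg) to reach world TCP (mm), yaw psi"""
    s=status.get_state(); A=rot(s['tcp_rot']); t=np.array([x,y,z])-s['tcp_pos']*1000
    print('t',round(s['time'],1),'gap',round(s['finger_gap'],2),'F',np.round(s['contact_force'],1),'pos',np.round(s['tcp_pos']*1000,1))
    print(' shift',np.round(t@A,1),'twist',np.round(np.degrees(R.from_matrix(A.T@Rdown(psi)).as_rotvec()),1),
      ' shift if after twist',np.round(t@Rdown(psi),1))
E
python3 -c "
from h import *
go(428,23,250,59.7)"
```

```text
t 0.1 gap 1.0 F [-0.6  0.2 -0.3] pos [ 284.1 -611.8  205.8]
 shift [-397.8  515.2  -43.5] twist [ 0.1 -0.  55.2]  shift if after twist [196.  620.6 -44.2]
```

Request:
carry_out(
  fingers=[0.7,0.7,0.7,0.7,0.7,0.7,0.7,0.7],
  dp=[
    [-0.025,0.0322,-0.0045],
    [-0.025,0.0322,-0.0045],
    [-0.025,0.0322,-0.0045],
    [-0.025,0.0322,-0.0045],
    [-0.025,0.0322,-0.0045],
    [-0.025,0.0322,-0.0045],
    [-0.025,0.0322,-0.0045],
    [-0.025,0.0322,-0.0045],
  ],
  twist=[
    [0,0,0],
    [0,0,0],
    [0,0,0],
    [0,0,0],
    [0,0,0],
    [0,0,0],
    [0,0,0],
    [0,0,0],
  ],
)

```text
time: 1.1
tcp_pos: [0.3571, -0.293, 0.2425]
tcp_rot: [0.677, -3.067, -0.0]
contact_force: [0.5, 0.0, 0.2]
finger_gap: 0.701
grip_force: 0.0
```

Request:
carry_out(
  fingers=[0.7,0.7,0.7,0.7,0.7,0.7,0.7,0.7],
  dp=[
    [-0.025,0.0322,0],
    [-0.025,0.0322,0],
    [-0.025,0.0322,0],
    [-0.025,0.0322,0],
    [-0.025,0.0322,0],
    [-0.025,0.0322,0],
    [-0.025,0.0322,0],
    [-0.025,0.0322,0],
  ],
  twist=[
    [0,0,0],
    [0,0,0],
    [0,0,0],
    [0,0,0],
    [0,0,0],
    [0,0,0],
    [0,0,0],
    [0,0,0],
  ],
)

```text
time: 2.1
tcp_pos: [0.4299, 0.0249, 0.2426]
tcp_rot: [-0.678, 3.068, 0.0]
contact_force: [0.9, -0.2, -0.2]
finger_gap: 0.696
grip_force: 0.0
```

Request:
carry_out(
  fingers=[0.7,0.7,0.7,0.7,0.7,0.7,0.7,0.7],
  dp=[
    [0,0,0],
    [0,0,0],
    [0,0,0],
    [0,0,0],
    [0,0,0],
    [0,0,0],
    [0,0,0],
    [0,0,0],
  ],
  twist=[
    [0,0,9.2],
    [0,0,9.2],
    [0,0,9.2],
    [0,0,9.2],
    [0,0,9.2],
    [0,0,9.2],
    [0,0,0],
    [0,0,0],
  ],
)

```text
time: 3.1
tcp_pos: [0.43, 0.0235, 0.2425]
tcp_rot: [-0.815, -3.034, 0.0]
contact_force: [0.9, 0.4, 0.1]
finger_gap: 0.698
grip_force: 0.0
```

```bash
cat >> h.py <<'E'
def near(n,x,y,r,z0,z1,name=None):
    """blob of points near x,y (mm) between heights, from camera n"""
    c=vision.camera(n)
    if name: cv2.imwrite(f'pics/{name}.png',c['img'])
    W=cloud(c)*1000; m=(np.hypot(W[...,0]-x,W[...,1]-y)<r)&(W[...,2]>z0)&(W[...,2]<z1); q=W[m]
    print(n,m.sum(),*(box(q[:,:2]/1000) if m.sum()>5 else ()), 'z',np.round(np.percentile(q[:,2],[10,50,95])) if m.sum() else '')
E
python3 - <<'E'
from h import *
go(428,23,250,59.7)
near('wrist',428,23,70,158,190,'w1'); near('wrist',440,11,90,15,30)
E
```

```text
t 3.1 gap 0.7 F [0.9 0.4 0.1] pos [430.   23.5 242.5]
 shift [ 1.4 -1.4 -7.5] twist [-0.  -0.   0.2]  shift if after twist [ 1.4 -1.4 -7.5]
wrist 1962 [426.9  23.1] -30.4 [13.4 76.8] z [169. 172. 173.]
wrist 5066 [436.9  10.4] 63.1 [138.7 137. ] z [24. 26. 27.]
```

View pics/w1.png

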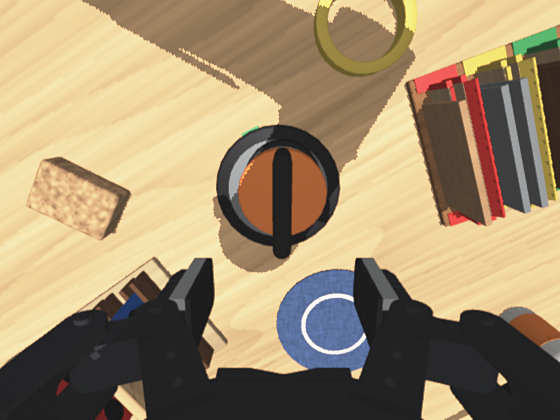

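The wrist view shows the handle bar at (283,200), in line with and midway between the fingers. I'll descend and grip it.

Request:
carry_out(
  fingers=[0.7,0.7,0.7,0.7,0.7,0.7,0.7,0.7],
  dp=[
    [0.002,-0.002,0.02],
    [0,0,0.02],
    [0,0,0.02],
    [0,0,0.015],
    [0,0,0.012],
    [0,0,0.008],
    [0,0,0],
    [0,0,0],
  ],
  twist=[
    [0,0,0],
    [0,0,0],
    [0,0,0],
    [0,0,0],
    [0,0,0],
    [0,0,0],
    [0,0,0],
    [0,0,0],
  ],
)

```text
time: 4.2
tcp_pos: [0.4277, 0.023, 0.148]
tcp_rot: [0.82, 3.032, 0.001]
contact_force: [-0.3, 0.5, -0.3]
finger_gap: 0.702
grip_force: 0.0
```

Request:
carry_out(
  fingers=[0,0,0,0,0,0,0,0],
  dp=[
    [0,0,0],
    [0,0,0],
    [0,0,0],
    [0,0,0],
    [0,0,0],
    [0,0,0],
    [0,0,0],
    [0,0,0],
  ],
  twist=[
    [0,0,0],
    [0,0,0],
    [0,0,0],
    [0,0,0],
    [0,0,0],
    [0,0,0],
    [0,0,0],
    [0,0,0],
  ],
  newtons=60,
)

```text
time: 5.2
tcp_pos: [0.4273, 0.0229, 0.1476]
tcp_rot: [0.821, 3.032, -0.0]
contact_force: [-0.4, 0.0, 0.6]
finger_gap: -0.001
grip_force: 0.0
```

Request:
carry_out(
  fingers=[0,0,0,0,0,0,0,0],
  dp=[
    [0,0,-0.005],
    [0,0,-0.01],
    [0,0,-0.015],
    [0,0,-0.015],
    [0,0,-0.015],
    [0,0,-0.01],
    [0,0,0],
    [0,0,0],
  ],
  twist=[
    [0,0,0],
    [0,0,0],
    [0,0,0],
    [0,0,0],
    [0,0,0],
    [0,0,0],
    [0,0,0],
    [0,0,0],
  ],
)

```text
time: 6.2
tcp_pos: [0.427, 0.0228, 0.2171]
tcp_rot: [-0.821, -3.032, 0.0]
contact_force: [-0.1, -0.6, 0.1]
finger_gap: -0.0
grip_force: 0.0
```

```bash
python3 -c "
from h import *
go(636,-18,220,59.7)"
```

```text
t 6.2 gap -0.0 F [-0.1 -0.6  0.1] pos [427.   22.8 217.1]
 shift [-201.    70.2   -3. ] twist [-0. -0.  0.]  shift if after twist [-201.    70.2   -2.9]
```

```bash
python3 - <<'E'
from h import *
near('scene',440,0,90,158,185,'s2'); near('top',440,10,90,30,185,'t2')
E
```

```text
scene 144 [427.8  22.5] -30.4 [13.7 77. ] z [165. 170. 174.]
top 0 z
```

View pics/s2.png

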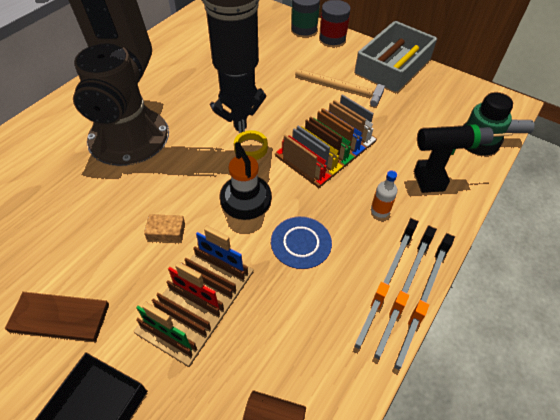

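```bash
python3 - <<'E'
from h import *
c=vision.camera('scene'); W=cloud(c)*1000
s=status.get_state(); print(proj(c,s['tcp_pos']), proj(c,np.array([.428,.0225,.172])))
m=(W[...,2]>195)&(W[...,2]<300)&(abs(W[...,0]-430)<150)&(abs(W[...,1])<150)
q=W[m]
for z in range(195,300,12):
    k=q[(q[:,2]>=z)&(q[:,2]<z+12)]
    if len(k): print(z,len(k),np.round(k.mean(0)),np.round(k.min(0)),np.round(k.max(0)))
np.set_printoptions(linewidth=200)
m=(W[...,2]>150)&(W[...,2]<195)&(np.hypot(W[...,0]-430,W[...,1]-20)<60)
for r in range(136,170,3): print(r,[tuple(np.round(W[r,u]).astype(int)) for u in np.where(m[r])[0][::3]])
c=vision.camera('wrist'); cv2.imwrite('pics/w2.png',c['img'])
E
```

```text
(np.float64(240.7619442046831), np.float64(137.4225959446391)) (np.float64(241.99347649535665), np.float64(150.94696450707238))
231 1 [426.  16. 243.] [426.  16. 243.] [426.  16. 243.]
243 34 [433.  18. 251.] [417.  10. 244.] [439.  31. 255.]
255 53 [431.  18. 261.] [413.   8. 255.] [441.  31. 267.]
267 45 [432.  17. 272.] [415.   7. 267.] [440.  33. 278.]
279 80 [435.  19. 286.] [420.  -8. 279.] [452.  57. 291.]
291 135 [430.  18. 296.] [406. -16. 291.] [456.  61. 300.]
136 []
139 []
142 [(np.int64(392), np.int64(41), np.int64(167)), (np.int64(401), np.int64(41), np.int64(172))]
145 [(np.int64(398), np.int64(33), np.int64(166)), (np.int64(407), np.int64(33), np.int64(171)), (np.int64(410), np.int64(42), np.int64(166))]
148 [(np.int64(397), np.int64(33), np.int64(155)), (np.int64(411), np.int64(28), np.int64(168)), (np.int64(420), np.int64(29), np.int64(172))]
151 [(np.int64(415), np.int64(23), np.int64(163)), (np.int64(427), np.int64(20), np.int64(174)), (np.int64(431), np.int64(27), np.int64(170))]
154 [(np.int64(427), np.int64(15), np.int64(167)), (np.int64(435), np.int64(17), np.int64(170)), (np.int64(440), np.int64(23), np.int64(168))]
157 [(np.int64(437), np.int64(11), np.int64(166)), (np.int64(446), np.int64(10), np.int64(173))]
160 [(np.int64(448), np.int64(4), np.int64(169)), (np.int64(455), np.int64(7), np.int64(171))]
163 [(np.int64(453), np.int64(1), np.int64(163)), (np.int64(459), np.int64(5), np.int64(164))]
166 [(np.int64(451), np.int64(2), np.int64(151)), (np.int64(460), np.int64(4), np.int64(155))]
169 []
```

View pics/w2.png

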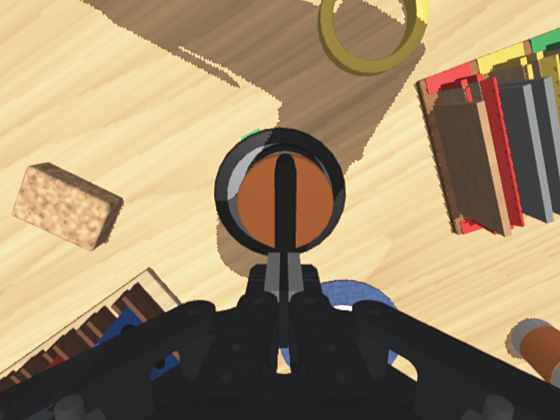

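The fingers closed just above the bar: the scene depth puts the real fingertips about 26 mm behind the reported TCP. I'll check this with the wrist depth.

```bash
python3 - <<'E'
from h import *
for n in('wrist','scene'):
    c=vision.camera(n); W=cloud(c)*1000; d=W-status.get_state()['tcp_pos']*1000
    m=(np.hypot(d[...,0],d[...,1])<30)&(d[...,2]>-30)&(d[...,2]<70); q=d[m]
    print(n,m.sum(),np.round(np.sort(q[:,2])[[0,2,5,10,20,40]]))
    v,u=np.where(m&(d[...,2]<np.sort(q[:,2])[20])); print(u.mean(),v.mean(),np.round(q[q[:,2]<np.sort(q[:,2])[20]].mean(0)))
E
```

```text
wrist 3505 [28. 29. 29. 29. 29. 30.]
280.45 252.05 [-10.   3.  29.]
scene 168 [26. 28. 30. 31. 35. 39.]
240.75 129.9 [ 6. -5. 31.]
```

Both views put the tips at TCP + 28 mm, so I'll go 28 mm deeper than the nominal height.

Request:
carry_out(
  fingers=[0.7,0.7,0.7,0.7,0.7,0.7,0.7,0.7],
  dp=[
    [0,0,0],
    [0,0,0],
    [0,0,0],
    [0,0,0],
    [0,0,0.01],
    [0,0,0.02],
    [0,0,0.02],
    [0,0,0.01],
  ],
  twist=[
    [0,0,0],
    [0,0,0],
    [0,0,0],
    [0,0,0],
    [0,0,0],
    [0,0,0],
    [0,0,0],
    [0,0,0],
  ],
)

```text
time: 7.5
tcp_pos: [0.4266, 0.0225, 0.1561]
tcp_rot: [-0.821, -3.031, 0.002]
contact_force: [1.3, -0.2, 1.1]
finger_gap: 0.702
grip_force: 0.0
```

Request:
carry_out(
  fingers=[0.7,0.7,0.7,0.7,0.7,0.7,0.7,0.7],
  dp=[
    [0,0,0.01],
    [0,0,0.01],
    [0,0,0.008],
    [0,0,0.005],
    [0,0,0.004],
    [0,0,0],
    [0,0,0],
    [0,0,0],
  ],
  twist=[
    [0,0,0],
    [0,0,0],
    [0,0,0],
    [0,0,0],
    [0,0,0],
    [0,0,0],
    [0,0,0],
    [0,0,0],
  ],
)

```text
time: 8.5
tcp_pos: [0.4275, 0.0229, 0.1208]
tcp_rot: [0.821, 3.032, 0.0]
contact_force: [-0.6, -0.8, 0.3]
finger_gap: 0.7
grip_force: 0.0
```

Request:
carry_out(
  fingers=[0,0,0,0,0,0,0,0],
  dp=[
    [0,0,0],
    [0,0,0],
    [0,0,0],
    [0,0,0],
    [0,0,0],
    [0,0,0],
    [0,0,0],
    [0,0,0],
  ],
  twist=[
    [0,0,0],
    [0,0,0],
    [0,0,0],
    [0,0,0],
    [0,0,0],
    [0,0,0],
    [0,0,0],
    [0,0,0],
  ],
  newtons=60,
)

```text
time: 9.5
tcp_pos: [0.4276, 0.023, 0.1208]
tcp_rot: [0.82, 3.032, 0.001]
contact_force: [-0.1, 1.8, 1.9]
finger_gap: 0.141
grip_force: 58.5
```

Request:
carry_out(
  fingers=[0,0,0,0,0,0,0,0],
  dp=[
    [0,0,-0.005],
    [0,0,-0.01],
    [0,0,-0.015],
    [0,0,-0.015],
    [0,0,-0.01],
    [0,0,-0.005],
    [-0.01,0.0035,0],
    [-0.02,0.007,0],
  ],
  twist=[
    [0,0,0],
    [0,0,0],
    [0,0,0],
    [0,0,0],
    [0,0,0],
    [0,0,0],
    [0,0,0],
    [0,0,0],
  ],
)

```text
time: 10.5
tcp_pos: [0.4588, 0.0167, 0.1803]
tcp_rot: [-0.82, -3.032, -0.0]
contact_force: [0.6, 0.9, -3.4]
finger_gap: 0.143
grip_force: 58.5
```

Request:
carry_out(
  fingers=[0,0,0,0,0,0,0,0],
  dp=[
    [-0.025,0.0087,0],
    [-0.028,0.0098,0],
    [-0.028,0.0098,0],
    [-0.028,0.0098,0],
    [-0.028,0.0098,0],
    [-0.02,0.007,0],
    [-0.01,0.0035,0],
    [-0.004,0.0014,0],
  ],
  twist=[
    [0,0,0],
    [0,0,0],
    [0,0,0],
    [0,0,0],
    [0,0,0],
    [0,0,0],
    [0,0,0],
    [0,0,0],
  ],
)

```text
time: 11.5
tcp_pos: [0.6364, -0.0182, 0.1795]
tcp_rot: [-0.821, -3.031, 0.001]
contact_force: [-0.5, 0.3, -4.2]
finger_gap: 0.146
grip_force: 58.5
```

```bash
python3 - <<'E'
from h import *
go(636,-18,102,59.7)
near('top',636,-18,90,-2,9,'t3')
E
```

```text
t 11.5 gap 0.15 F [-0.5  0.3 -4.2] pos [636.4 -18.2 179.5]
 shift [ 0.3  0.  77.5] twist [-0.1 -0.1 -0. ]  shift if after twist [ 0.4 -0.1 77.5]
top 2763 [623.4 -12.3] 66.6 [179.1 151.5] z [-0.  3.  7.]
```

View pics/t3.png

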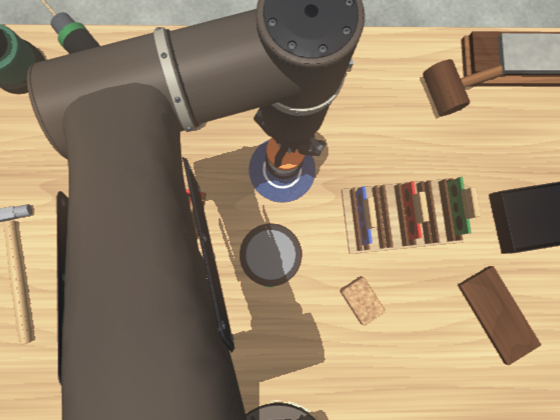

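The lamp is in the hand above the mat (285,160) and the stand is empty at (270,255). Lowering it now.

Request:
carry_out(
  fingers=[0,0,0,0,0,0,0,0],
  dp=[
    [0,0,0.01],
    [0,0,0.015],
    [0,0,0.018],
    [0,0,0.015],
    [0,0,0.01],
    [0,0,0.005],
    [0,0,0.003],
    [0,0,0.001],
  ],
  twist=[
    [0,0,0],
    [0,0,0],
    [0,0,0],
    [0,0,0],
    [0,0,0],
    [0,0,0],
    [0,0,0],
    [0,0,0],
  ],
)

```text
time: 12.55
tcp_pos: [0.6366, -0.0178, 0.1038]
tcp_rot: [0.821, 3.032, 0.0]
contact_force: [-1.0, 0.0, -4.7]
finger_gap: 0.14
grip_force: 58.5
```

Request:
carry_out(
  fingers=[0,0,0,0,0,0,0,0],
  dp=[
    [0,0,0.001],
    [0,0,0.001],
    [0,0,0],
    [0,0,0],
    [0,0,0],
    [0,0,0],
    [0,0,0],
    [0,0,0],
  ],
  twist=[
    [0,0,0],
    [0,0,0],
    [0,0,0],
    [0,0,0],
    [0,0,0],
    [0,0,0],
    [0,0,0],
    [0,0,0],
  ],
)

```text
time: 13.55
tcp_pos: [0.6364, -0.0178, 0.1016]
tcp_rot: [0.821, 3.032, 0.0]
contact_force: [0.6, 0.6, -3.4]
finger_gap: 0.144
grip_force: 58.5
```

Request:
carry_out(
  fingers=[0,0,0,0,0,0,0,0],
  dp=[
    [0,0,0.001],
    [0,0,0.001],
    [0,0,0],
    [0,0,0],
    [0,0,0],
    [0,0,0],
    [0,0,0],
    [0,0,0],
  ],
  twist=[
    [0,0,0],
    [0,0,0],
    [0,0,0],
    [0,0,0],
    [0,0,0],
    [0,0,0],
    [0,0,0],
    [0,0,0],
  ],
)

```text
time: 14.55
tcp_pos: [0.6366, -0.0177, 0.0998]
tcp_rot: [0.82, 3.032, 0.0]
contact_force: [0.6, 1.1, 0.3]
finger_gap: 0.141
grip_force: 59.0
```

Request:
carry_out(
  fingers=[0.3,0.5,0.5,0.5,0.5,0.5,0.5,0.5],
  dp=[
    [0,0,0],
    [0,0,0],
    [0,0,0],
    [0,0,0],
    [0,0,-0.01],
    [0,0,-0.02],
    [0,0,-0.02],
    [0,0,-0.02],
  ],
  twist=[
    [0,0,0],
    [0,0,0],
    [0,0,0],
    [0,0,0],
    [0,0,0],
    [0,0,0],
    [0,0,0],
    [0,0,0],
  ],
)

```text
time: 15.55
tcp_pos: [0.6365, -0.0178, 0.1711]
tcp_rot: [0.82, 3.032, 0.0]
contact_force: [0.7, -0.1, 0.2]
finger_gap: 0.501
grip_force: 0.0
```

```bash
python3 -c "
from h import *
near('scene',636,-18,60,130,151)
go(517.4,-188.6,220,95.4)"
```

```text
scene 157 [637.7 -19.3] -30.6 [14.5 73.6] z [136. 148. 151.]
t 15.6 gap 0.5 F [ 1.6 -0.6  2.6] pos [638.  -17.9 174.2]
 shift [  18.  -208.1  -46.4] twist [  0.1   0.3 -35.7]  shift if after twist [ 136.2 -158.6  -45.8]
```

Request:
carry_out(
  fingers=[0.5,0.5,0.5,0.5,0.5,0.5,0.5,0.5],
  dp=[
    [0,0,-0.02],
    [0,0,-0.026],
    [0.003,-0.035,0],
    [0.003,-0.035,0],
    [0.003,-0.035,0],
    [0.003,-0.035,0],
    [0.003,-0.034,0],
    [0.003,-0.034,0],
  ],
  twist=[
    [0,0,0],
    [0,0,0],
    [0,0,0],
    [0,0,0],
    [0,0,0],
    [0,0,0],
    [0,0,0],
    [0,0,0],
  ],
)

```text
time: 16.6
tcp_pos: [0.5153, -0.1892, 0.2163]
tcp_rot: [0.82, 3.032, 0.0]
contact_force: [-0.3, -0.1, -0.1]
finger_gap: 0.505
grip_force: 0.0
```

Request:
carry_out(
  fingers=[0.5,0.5,0.5,0.5,0.5,0.5,0.5,0.5],
  dp=[
    [0,0,0],
    [0,0,0],
    [0,0,0],
    [0,0,0],
    [0,0,0],
    [0,0,0],
    [0,0,0],
    [0,0,0],
  ],
  twist=[
    [0,0,-9],
    [0,0,-9],
    [0,0,-9],
    [0,0,-8.7],
    [0,0,0],
    [0,0,0],
    [0,0,0],
    [0,0,0],
  ],
)

```text
time: 17.6
tcp_pos: [0.5159, -0.1884, 0.2156]
tcp_rot: [0.147, -3.138, 0.0]
contact_force: [-0.2, -1.3, 0.4]
finger_gap: 0.498
grip_force: 0.0
```

```bash
python3 -c "
from h import *
near('wrist',517.4,-188.6,45,146,160)
go(517.4,-188.6,88,95.4)
near('scene',636,-18,60,130,151)
"
```

```text
wrist 1466 [ 516.8 -189.5] 5.8 [59.8 11.7] z [151. 153. 154.]
t 17.6 gap 0.5 F [ 0.1 -0.3  0.3] pos [ 515.9 -188.3  215.6]
 shift [ -1.5  -0.4 127.6] twist [ 0. -0. -0.]  shift if after twist [ -1.5  -0.4 127.6]
scene 164 [636.8 -18.6] -30.5 [14.4 77.4] z [135. 148. 151.]
```

Request:
carry_out(
  fingers=[0.5,0.5,0.5,0.5,0.5,0.5,0.5,0.5],
  dp=[
    [-0.001,-0.001,0.02],
    [0,0,0.025],
    [0,0,0.025],
    [0,0,0.025],
    [0,0,0.02],
    [0,0,0.01],
    [0,0,0.003],
    [0,0,0],
  ],
  twist=[
    [0,0,0],
    [0,0,0],
    [0,0,0],
    [0,0,0],
    [0,0,0],
    [0,0,0],
    [0,0,0],
    [0,0,0],
  ],
)

```text
time: 18.7
tcp_pos: [0.5174, -0.1893, 0.0881]
tcp_rot: [-0.148, 3.137, -0.0]
contact_force: [-0.1, -0.8, 0.3]
finger_gap: 0.501
grip_force: 0.0
```

Request:
carry_out(
  fingers=[0,0,0,0,0,0,0,0],
  dp=[
    [0,0,0],
    [0,0,0],
    [0,0,0],
    [0,0,0],
    [0,0,0],
    [0,0,0],
    [0,0,0],
    [0,0,0],
  ],
  twist=[
    [0,0,0],
    [0,0,0],
    [0,0,0],
    [0,0,0],
    [0,0,0],
    [0,0,0],
    [0,0,0],
    [0,0,0],
  ],
  newtons=45,
)

```text
time: 19.7
tcp_pos: [0.5176, -0.1893, 0.0883]
tcp_rot: [-0.149, 3.137, -0.0]
contact_force: [-0.7, 0.8, 6.1]
finger_gap: 0.136
grip_force: 44.9
```

Request:
carry_out(
  fingers=[0,0,0,0,0,0,0,0],
  dp=[
    [0,0,-0.01],
    [0,0,-0.02],
    [0,0,-0.03],
    [0,0,-0.03],
    [0,0,-0.03],
    [0,0,-0.025],
    [0,0,-0.015],
    [0,0,0],
  ],
  twist=[
    [0,0,0],
    [0,0,0],
    [0,0,0],
    [0,0,0],
    [0,0,0],
    [0,0,0],
    [0,0,0],
    [0,0,0],
  ],
)

```text
time: 20.7
tcp_pos: [0.5173, -0.1892, 0.2484]
tcp_rot: [-0.148, 3.137, -0.0]
contact_force: [0.3, -0.8, -1.5]
finger_gap: 0.135
grip_force: 44.0
```

```bash
python3 -c "
from h import *
go(526.7,353.6,250,79.8)
near('scene',517,-190,70,210,400)
near('scene',636,-18,60,130,151)
"
```

```text
t 20.7 gap 0.14 F [ 0.3 -0.8 -1.5] pos [ 517.3 -189.2  248.4]
 shift [-60.5 539.5  -1.6] twist [ 0.   0.1 15.6]  shift if after twist [ 86.9 535.9  -1.6]
scene 2105 [ 520.5 -193. ] 50.7 [103.9  95.6] z [227. 313. 383.]
scene 159 [636.8 -18. ] -30.9 [14.6 77.1] z [137. 148. 151.]
```

Request:
carry_out(
  fingers=[0,0,0,0,0,0,0,0],
  dp=[
    [-0.0022,0.02,0],
    [-0.0045,0.04,0],
    [-0.0045,0.04,0],
    [-0.0045,0.04,0],
    [-0.0045,0.04,0],
    [-0.0045,0.04,0],
    [-0.0045,0.04,0],
    [-0.0045,0.04,0],
  ],
  twist=[
    [0,0,0],
    [0,0,0],
    [0,0,0],
    [0,0,0],
    [0,0,0],
    [0,0,0],
    [0,0,0],
    [0,0,0],
  ],
)

```text
time: 21.8
tcp_pos: [0.5215, 0.1137, 0.2462]
tcp_rot: [0.148, -3.136, 0.001]
contact_force: [0.6, 0.1, -1.3]
finger_gap: 0.136
grip_force: 43.9
```

Request:
carry_out(
  fingers=[0,0,0,0,0,0,0,0],
  dp=[
    [-0.0045,0.04,0],
    [-0.0045,0.04,0],
    [-0.0045,0.04,0],
    [-0.0045,0.04,0],
    [-0.0045,0.04,0],
    [-0.0043,0.0385,0],
    [0,0,0],
    [0,0,0],
  ],
  twist=[
    [0,0,0],
    [0,0,0],
    [0,0,0],
    [0,0,0],
    [0,0,0],
    [0,0,5],
    [0,0,5.6],
    [0,0,5],
  ],
)

```text
time: 22.8
tcp_pos: [0.5257, 0.3528, 0.2453]
tcp_rot: [-0.282, -3.127, 0.004]
contact_force: [0.5, -1.1, -1.1]
finger_gap: 0.138
grip_force: 44.1
```

```bash
cat >> h.py <<'E'
def rackcheck():
    """neighbour boards as the wrist sees them, against the fitted rack"""
    c=vision.camera('wrist'); W=cloud(c)*1000; u=R.from_euler('z',-10.2,degrees=True).as_matrix()[:2,:2]
    P=(W[...,:2]-[517.5,302.4])@u
    m=(abs(W[...,2]-97)<5)&(abs(P[...,0])<62)&(abs(P[...,1])<128)
    for y in(-122,-86,-70,-34,-18,18,34,70,86,122):
        q=P[m&(abs(P[...,1]-y)<6)]
        if len(q)>150: print(y,len(q),np.round((np.percentile(q,2,0)+np.percentile(q,98,0))/2,1),np.round(np.ptp(q,0)),end='; ')
    print(); return c
E
python3 -c "
from h import *
go(526.7,353.6,90,79.8)
c=rackcheck(); cv2.imwrite('pics/w4.png',c['img'])
"
```

```text
t 22.8 gap 0.14 F [ 0.5 -1.1 -1.1] pos [525.7 352.8 245.3]
 shift [ -1.2   1.4 155.3] twist [-0.2 -0.1 -0.1]  shift if after twist [ -0.9   1.  155.3]
-122 1259 [  -0.3 -121.9] [118.   8.]; -86 1173 [ -0.4 -86. ] [118.   7.]; -70 1124 [ -0.5 -70.1] [118.   8.]; -34 1033 [ -0.4 -34.1] [118.   7.]; -18 995 [ -0.4 -18.1] [118.   7.]; 18 902 [-0.6 17.8] [117.   6.]; 34 695 [-9.5 33.7] [105.   6.]; 70 854 [-0.8 69.6] [117.   6.]; 86 898 [-0.7 85.6] [117.   6.]; 122 993 [ -1.1 121.5] [118.   7.];
```

View pics/w4.png

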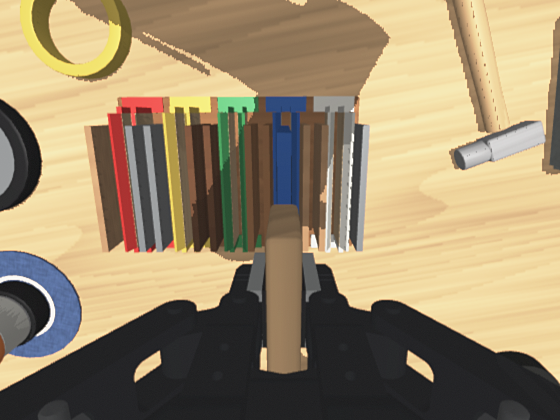

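The wrist view agrees with the rack fit to within half a millimetre, and the blue card (285,150) hangs over the blue slot. Inserting it.

Request:
carry_out(
  fingers=[0,0,0,0,0,0,0,0],
  dp=[
    [-0.001,0.001,0.02],
    [0,0,0.025],
    [0,0,0.025],
    [0,0,0.02],
    [0,0,0.01],
    [0,0,0.01],
    [0,0,0.008],
    [0,0,0.006],
  ],
  twist=[
    [-0.2,0,0],
    [0,0,0],
    [0,0,0],
    [0,0,0],
    [0,0,0],
    [0,0,0],
    [0,0,0],
    [0,0,0],
  ],
)

```text
time: 23.85
tcp_pos: [0.5277, 0.3538, 0.1234]
tcp_rot: [0.279, 3.129, 0.006]
contact_force: [-0.3, 0.1, -1.2]
finger_gap: 0.134
grip_force: 44.1
```

Request:
carry_out(
  fingers=[0,0,0,0,0,0,0,0],
  dp=[
    [0,0,0.006],
    [0,0,0.006],
    [0,0,0.005],
    [0,0,0.004],
    [0,0,0.004],
    [0,0,0.003],
    [0,0,0],
    [0,0,0],
  ],
  twist=[
    [0,0,0],
    [0,0,0],
    [0,0,0],
    [0,0,0],
    [0,0,0],
    [0,0,0],
    [0,0,0],
    [0,0,0],
  ],
)

```text
time: 24.85
tcp_pos: [0.5278, 0.3539, 0.0958]
tcp_rot: [0.279, 3.129, 0.006]
contact_force: [-0.0, -0.2, -1.4]
finger_gap: 0.133
grip_force: 44.1
```

Request:
carry_out(
  fingers=[0,0,0,0,0,0,0,0],
  dp=[
    [0,0,0.003],
    [0,0,0.002],
    [0,0,0.002],
    [0,0,0.001],
    [0,0,0.001],
    [0,0,0],
    [0,0,0],
    [0,0,0],
  ],
  twist=[
    [0,0,0],
    [0,0,0],
    [0,0,0],
    [0,0,0],
    [0,0,0],
    [0,0,0],
    [0,0,0],
    [0,0,0],
  ],
)

```text
time: 25.85
tcp_pos: [0.5278, 0.354, 0.0884]
tcp_rot: [0.278, 3.128, 0.006]
contact_force: [-5.4, -1.0, 11.2]
finger_gap: 0.136
grip_force: 46.1
```

Contact at the expected depth, so it is seated. I'll release and retreat.

Request:
carry_out(
  fingers=[0.3,0.4,0.4,0.4,0.4,0.4,0.4,0.4],
  dp=[
    [0,0,0],
    [0,0,0],
    [0,0,0],
    [0,0,0],
    [0,0,-0.02],
    [0,0,-0.03],
    [0,0,-0.04],
    [0,0,-0.04],
  ],
  twist=[
    [0,0,0],
    [0,0,0],
    [0,0,0],
    [0,0,0],
    [0,0,0],
    [0,0,0],
    [0,0,0],
    [0,0,0],
  ],
)

```text
time: 26.85
tcp_pos: [0.5275, 0.3533, 0.2176]
tcp_rot: [-0.279, -3.129, -0.005]
contact_force: [0.8, 1.2, 0.2]
finger_gap: 0.402
grip_force: 0.0
```

```bash
python3 -c "
from h import *
near('wrist',526.7,353.6,45,140,170)
go(527.2,-292,220,95.4)
near('scene',636,-18,60,130,151)
"
```

```text
wrist 1483 [527.3 353.7] -10.3 [12.  59.5] z [151. 153. 154.]
t 26.9 gap 0.4 F [2.4 1.2 7.5] pos [529.8 354.6 224.1]
 shift [-111.2 -637.    -1. ] twist [  0.5   0.4 -15.5]  shift if after twist [  63.5 -643.5    4.1]
scene 165 [637.1 -18.8] -29.7 [14.5 77.5] z [137. 148. 151.]
```

Request:
carry_out(
  fingers=[0.5,0.5,0.5,0.5,0.5,0.5,0.5,0.5],
  dp=[
    [-0.004,-0.022,0],
    [-0.0075,-0.043,0],
    [-0.0075,-0.043,0],
    [-0.0075,-0.043,0],
    [-0.0075,-0.043,0],
    [-0.0075,-0.043,0],
    [-0.0075,-0.043,0],
    [-0.0075,-0.043,0],
  ],
  twist=[
    [0,0,0],
    [0,0,0],
    [0,0,0],
    [0,0,0],
    [0,0,0],
    [0,0,0],
    [0,0,0],
    [0,0,0],
  ],
)

```text
time: 27.95
tcp_pos: [0.5249, 0.0232, 0.2146]
tcp_rot: [-0.279, -3.128, -0.005]
contact_force: [1.1, 0.3, 0.0]
finger_gap: 0.503
grip_force: 0.0
```

Request:
carry_out(
  fingers=[0.5,0.5,0.5,0.5,0.5,0.5,0.5,0.5],
  dp=[
    [-0.0075,-0.043,0],
    [-0.0075,-0.043,0],
    [-0.0075,-0.043,0],
    [-0.0075,-0.043,0],
    [-0.0075,-0.043,0],
    [-0.0075,-0.043,0],
    [-0.0075,-0.043,0],
    [-0.002,-0.013,0],
  ],
  twist=[
    [0,0,0],
    [0,0,0],
    [0,0,0],
    [0,0,0],
    [0,0,0],
    [0,0,0],
    [0,0,-7.5],
    [0,0,-8],
  ],
)

```text
time: 28.95
tcp_pos: [0.524, -0.2957, 0.2129]
tcp_rot: [0.148, -3.136, -0.006]
contact_force: [0.4, 0.9, -0.4]
finger_gap: 0.5
grip_force: 0.0
```

```bash
python3 -c "
from h import *
go(527.2,-292,88,95.4)
near('wrist',527.2,-292,45,146,160)
go(527.2,-292,88,95.4)
"
```

```text
t 28.9 gap 0.5 F [ 0.4  0.9 -0.4] pos [ 524.  -295.7  212.9]
 shift [ -3.7   2.8 124.9] twist [ 0.2 -0.1  0. ]  shift if after twist [ -3.5   3.3 124.9]
wrist 1513 [ 526.9 -292.8] 5.3 [59.8 11.9] z [151. 153. 154.]
t 29.0 gap 0.5 F [ 0.4 -1.  -0.2] pos [ 524.3 -296.1  212.8]
 shift [ -3.5   3.3 124.8] twist [ 0.2 -0.1  0.4]  shift if after twist [ -3.3   3.8 124.8]
```

Request:
carry_out(
  fingers=[0.5,0.5,0.5,0.5,0.5,0.5,0.5,0.5],
  dp=[
    [-0.003,0.003,0.018],
    [0,0,0.025],
    [0,0,0.025],
    [0,0,0.025],
    [0,0,0.02],
    [0,0,0.009],
    [0,0,0.003],
    [0,0,0],
  ],
  twist=[
    [0.2,0,0],
    [0,0,0],
    [0,0,0],
    [0,0,0],
    [0,0,0],
    [0,0,0],
    [0,0,0],
    [0,0,0],
  ],
)

```text
time: 30.0
tcp_pos: [0.5289, -0.2899, 0.0898]
tcp_rot: [-0.145, 3.137, -0.001]
contact_force: [-0.4, 0.8, 0.8]
finger_gap: 0.498
grip_force: 0.0
```

Request:
carry_out(
  fingers=[0,0,0,0,0,0,0,0],
  dp=[
    [0,0,0],
    [0,0,0],
    [0,0,0],
    [0,0,0],
    [0,0,0],
    [0,0,0],
    [0,0,0],
    [0,0,0],
  ],
  twist=[
    [0,0,0],
    [0,0,0],
    [0,0,0],
    [0,0,0],
    [0,0,0],
    [0,0,0],
    [0,0,0],
    [0,0,0],
  ],
  newtons=45,
)

```text
time: 31.0
tcp_pos: [0.5293, -0.29, 0.0901]
tcp_rot: [-0.146, 3.136, -0.001]
contact_force: [-0.7, -0.3, 6.0]
finger_gap: 0.136
grip_force: 45.5
```

Request:
carry_out(
  fingers=[0,0,0,0,0,0,0,0],
  dp=[
    [0,0,-0.01],
    [0,0,-0.02],
    [0,0,-0.03],
    [0,0,-0.03],
    [0,0,-0.03],
    [0,0,-0.025],
    [0,0,-0.015],
    [0,0,0],
  ],
  twist=[
    [0,0,0],
    [0,0,0],
    [0,0,0],
    [0,0,0],
    [0,0,0],
    [0,0,0],
    [0,0,0],
    [0,0,0],
  ],
)

```text
time: 32.0
tcp_pos: [0.5288, -0.2898, 0.2501]
tcp_rot: [-0.145, 3.136, -0.0]
contact_force: [-1.1, 0.2, -0.8]
finger_gap: 0.13
grip_force: 44.6
```

```bash
python3 -c "
from h import *
go(499.1,200,250,79.8)
near('scene',636,-18,60,130,151)
"
```

```text
t 32.0 gap 0.13 F [-1.1  0.2 -0.8] pos [ 528.8 -289.8  250.1]
 shift [-15.7 490.4  -0. ] twist [-0.   0.1 15.5]  shift if after twist [1.160e+02 4.768e+02 1.000e-01]
scene 173 [636.7 -18.7] -32.4 [14.9 77.1] z [137. 148. 151.]
```

Request:
carry_out(
  fingers=[0,0,0,0,0,0,0,0],
  dp=[
    [-0.001,0.02,0],
    [-0.0013,0.04,0],
    [-0.0013,0.04,0],
    [-0.0013,0.04,0],
    [-0.0013,0.04,0],
    [-0.0013,0.04,0],
    [-0.0013,0.04,0],
    [-0.0013,0.04,0],
  ],
  twist=[
    [0,0,0],
    [0,0,0],
    [0,0,0],
    [0,0,0],
    [0,0,0],
    [0,0,0],
    [0,0,0],
    [0,0,0],
  ],
)

```text
time: 33.05
tcp_pos: [0.5097, 0.0117, 0.2484]
tcp_rot: [0.146, -3.138, 0.0]
contact_force: [0.3, 0.4, -0.9]
finger_gap: 0.136
grip_force: 44.6
```

Request:
carry_out(
  fingers=[0,0,0,0,0,0,0,0],
  dp=[
    [-0.0013,0.04,0],
    [-0.0013,0.04,0],
    [-0.0013,0.04,0],
    [-0.0013,0.04,0],
    [-0.001,0.03,0],
    [0,0,0],
    [0,0,0],
    [0,0,0],
  ],
  twist=[
    [0,0,0],
    [0,0,0],
    [0,0,0],
    [0,0,0],
    [0,0,5.5],
    [0,0,5],
    [0,0,5],
    [0,0,0],
  ],
)

```text
time: 34.05
tcp_pos: [0.4984, 0.1999, 0.2484]
tcp_rot: [-0.277, -3.129, 0.001]
contact_force: [-0.0, -0.0, -0.9]
finger_gap: 0.136
grip_force: 44.5
```

```bash
python3 -c "
from h import *
go(500.5,200,90,79.8)
c=rackcheck()
"
```

```text
t 34.0 gap 0.14 F [-0.  -0.  -0.9] pos [498.4 199.9 248.4]
 shift [ -2.1   0.6 158.4] twist [-0.1 -0.   0.1]  shift if after twist [ -2.    0.4 158.4]
-122 704 [  -3.9 -122.2] [118.   6.]; -86 825 [ -1.  -86.4] [118.   6.]; -70 893 [ -0.7 -70.4] [118.   6.]; -34 972 [ -0.6 -34.5] [118.   7.]; -18 1017 [ -0.6 -18.5] [118.   7.]; 18 1102 [-0.6 17.4] [118.   7.]; 34 1134 [-0.8 33.4] [118.   8.]; 70 510 [-0.6 69.3] [118.   8.]; 86 503 [-0.5 85.2] [118.   8.]; 122 1330 [ -0.9 121.2] [118.   8.];
```

Aligned. Inserting the red card; it was gripped at TCP z 90.

Request:
carry_out(
  fingers=[0,0,0,0,0,0,0,0],
  dp=[
    [-0.002,0,0.02],
    [0,0,0.025],
    [0,0,0.025],
    [0,0,0.02],
    [0,0,0.01],
    [0,0,0.01],
    [0,0,0.008],
    [0,0,0.006],
  ],
  twist=[
    [0,0,0],
    [0,0,0],
    [0,0,0],
    [0,0,0],
    [0,0,0],
    [0,0,0],
    [0,0,0],
    [0,0,0],
  ],
)

```text
time: 35.1
tcp_pos: [0.5017, 0.1995, 0.1252]
tcp_rot: [0.278, 3.128, 0.001]
contact_force: [1.2, 0.8, -0.7]
finger_gap: 0.131
grip_force: 44.7
```

Request:
carry_out(
  fingers=[0,0,0,0,0,0,0,0],
  dp=[
    [0,0,0.006],
    [0,0,0.006],
    [0,0,0.005],
    [0,0,0.004],
    [0,0,0.004],
    [0,0,0.003],
    [0,0,0],
    [0,0,0],
  ],
  twist=[
    [0,0,0],
    [0,0,0],
    [0,0,0],
    [0,0,0],
    [0,0,0],
    [0,0,0],
    [0,0,0],
    [0,0,0],
  ],
)

```text
time: 36.1
tcp_pos: [0.5015, 0.1993, 0.0974]
tcp_rot: [0.279, 3.128, 0.0]
contact_force: [-0.8, 1.8, -2.7]
finger_gap: 0.137
grip_force: 44.5
```

Request:
carry_out(
  fingers=[0,0,0,0,0,0,0,0],
  dp=[
    [0,0,0.003],
    [0,0,0.002],
    [0,0,0.002],
    [0,0,0.001],
    [0,0,0],
    [0,0,0],
    [0,0,0],
    [0,0,0],
  ],
  twist=[
    [0,0,0],
    [0,0,0],
    [0,0,0],
    [0,0,0],
    [0,0,0],
    [0,0,0],
    [0,0,0],
    [0,0,0],
  ],
)

```text
time: 37.1
tcp_pos: [0.5017, 0.1994, 0.0901]
tcp_rot: [0.278, 3.128, 0.001]
contact_force: [-1.7, 1.9, 7.3]
finger_gap: 0.132
grip_force: 45.8
```

Request:
carry_out(
  fingers=[0,0,0.3,0.4,0.4,0.4,0.4,0.4],
  dp=[
    [0,0,0.001],
    [0,0,0],
    [0,0,0],
    [0,0,0],
    [0,0,-0.01],
    [0,0,-0.03],
    [0,0,-0.04],
    [0,0,-0.04],
  ],
  twist=[
    [0,0,0],
    [0,0,0],
    [0,0,0],
    [0,0,0],
    [0,0,0],
    [0,0,0],
    [0,0,0],
    [0,0,0],
  ],
)

```text
time: 38.1
tcp_pos: [0.5013, 0.199, 0.21]
tcp_rot: [0.279, 3.128, -0.0]
contact_force: [0.9, -0.1, 0.1]
finger_gap: 0.404
grip_force: 0.0
```

```bash
python3 -c "
from h import *
near('wrist',499.1,200,45,140,170)
go(536.7,-395.5,215,95.4)
near('scene',636,-18,60,130,151)
"
```

```text
wrist 1566 [499.6 199.6] -10.3 [11.8 59.5] z [151. 153. 154.]
t 38.1 gap 0.4 F [3.  1.5 6.6] pos [504.  200.2 216.1]
 shift [-137.  -580.6   -0.6] twist [  0.2   0.5 -15.5]  shift if after twist [  23.5 -596.1    1.1]
scene 168 [635.8 -17.6] -28.9 [14.8 76.6] z [138. 148. 151.]
```

Request:
carry_out(
  fingers=[0.5,0.5,0.5,0.5,0.5,0.5,0.5,0.5],
  dp=[
    [-0.005,-0.021,0],
    [-0.0102,-0.043,0],
    [-0.0102,-0.043,0],
    [-0.0102,-0.043,0],
    [-0.0102,-0.043,0],
    [-0.0102,-0.043,0],
    [-0.0102,-0.043,0],
    [-0.0102,-0.043,0],
  ],
  twist=[
    [0,0,0],
    [0,0,0],
    [0,0,0],
    [0,0,0],
    [0,0,0],
    [0,0,0],
    [0,0,0],
    [0,0,0],
  ],
)

```text
time: 39.2
tcp_pos: [0.5185, -0.1335, 0.2077]
tcp_rot: [-0.28, -3.128, 0.0]
contact_force: [0.8, -0.2, -0.3]
finger_gap: 0.497
grip_force: 0.0
```

Request:
carry_out(
  fingers=[0.5,0.5,0.5,0.5,0.5,0.5,0.5,0.5],
  dp=[
    [-0.0102,-0.043,0],
    [-0.0102,-0.043,0],
    [-0.0102,-0.043,0],
    [-0.0102,-0.043,0],
    [-0.0102,-0.043,0],
    [-0.0102,-0.043,0],
    [0,0,0],
    [0,0,0],
  ],
  twist=[
    [0,0,0],
    [0,0,0],
    [0,0,0],
    [0,0,0],
    [0,0,0],
    [0,0,-7.5],
    [0,0,-8],
    [0,0,0],
  ],
)

```text
time: 40.2
tcp_pos: [0.5327, -0.3968, 0.2071]
tcp_rot: [0.142, -3.137, -0.002]
contact_force: [-0.3, 0.5, -0.9]
finger_gap: 0.499
grip_force: 0.0
```

```bash
python3 -c "
from h import *
near('wrist',536.7,-395.5,45,146,160)
go(536.7,-395.5,89,95.4)
"
```

```text
wrist 1554 [ 535.6 -396.5] 5.6 [59.7 11.7] z [152. 153. 154.]
t 40.2 gap 0.5 F [-0.8  0.6  0.2] pos [ 533.1 -396.3  207.5]
 shift [ -3.7   0.4 118.5] twist [ 0.  -0.  -0.3]  shift if after twist [ -3.6   0.5 118.5]
```

Request:
carry_out(
  fingers=[0.5,0.5,0.5,0.5,0.5,0.5,0.5,0.5],
  dp=[
    [-0.003,0,0.018],
    [0,0,0.025],
    [0,0,0.025],
    [0,0,0.022],
    [0,0,0.017],
    [0,0,0.008],
    [0,0,0.003],
    [0,0,0],
  ],
  twist=[
    [0,0,-0.3],
    [0,0,0],
    [0,0,0],
    [0,0,0],
    [0,0,0],
    [0,0,0],
    [0,0,0],
    [0,0,0],
  ],
)

```text
time: 41.25
tcp_pos: [0.5377, -0.3958, 0.0909]
tcp_rot: [-0.154, 3.136, -0.001]
contact_force: [-0.0, 0.1, -0.5]
finger_gap: 0.503
grip_force: 0.0
```

Request:
carry_out(
  fingers=[0,0,0,0,0,0,0,0],
  dp=[
    [0,0,0],
    [0,0,0],
    [0,0,0],
    [0,0,0],
    [0,0,0],
    [0,0,0],
    [0,0,0],
    [0,0,0],
  ],
  twist=[
    [0,0,0],
    [0,0,0],
    [0,0,0],
    [0,0,0],
    [0,0,0],
    [0,0,0],
    [0,0,0],
    [0,0,0],
  ],
  newtons=45,
)

```text
time: 42.25
tcp_pos: [0.5378, -0.3959, 0.0912]
tcp_rot: [-0.154, 3.136, -0.001]
contact_force: [-0.0, 0.7, 6.2]
finger_gap: 0.133
grip_force: 44.7
```

Request:
carry_out(
  fingers=[0,0,0,0,0,0,0,0],
  dp=[
    [0,0,-0.01],
    [0,0,-0.02],
    [0,0,-0.03],
    [0,0,-0.03],
    [0,0,-0.03],
    [0,0,-0.025],
    [0,0,-0.015],
    [0,0,0],
  ],
  twist=[
    [0,0,0],
    [0,0,0],
    [0,0,0],
    [0,0,0],
    [0,0,0],
    [0,0,0],
    [0,0,0],
    [0,0,0],
  ],
)

```text
time: 43.25
tcp_pos: [0.5375, -0.3957, 0.2512]
tcp_rot: [-0.154, 3.136, -0.001]
contact_force: [0.9, 0.6, -1.3]
finger_gap: 0.138
grip_force: 43.9
```

```bash
python3 -c "
from h import *
go(518,302.4,250,79.8)
near('scene',636,-18,60,130,151)
"
```

```text
t 43.2 gap 0.14 F [ 0.9  0.6 -1.3] pos [ 537.5 -395.7  251.2]
 shift [-48.8 696.7   0.9] twist [-0.   0.1 15.8]  shift if after twist [142.8 683.6   1.2]
scene 127 [612.3   1.7] -31.6 [14.3 55.1] z [137. 148. 151.]
```

```bash
python3 -c "
from h import *
near('scene',612,2,110,130,155,'s5')
near('top',612,2,110,130,155)
"
```

```text
scene 189 [604.9   6.8] -31.3 [14.5 76.8] z [139. 149. 153.]
top 268 [603.9   7.5] -30.5 [14. 78.] z [146. 149. 152.]
```

View pics/s5.png

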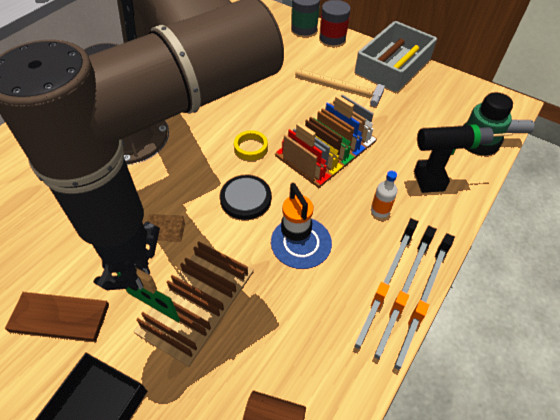

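The lamp was knocked about 4 cm but still stands upright on the mat at (297,228), and the green template is in the hand. I'll file green and then fetch the lamp.

Request:
carry_out(
  fingers=[0,0,0,0,0,0,0,0],
  dp=[
    [-0.0014,0.02,-0.01],
    [-0.0028,0.04,-0.01],
    [-0.0028,0.04,0],
    [-0.0028,0.04,0],
    [-0.0028,0.04,0],
    [-0.0028,0.04,0],
    [-0.0028,0.04,0],
    [-0.0028,0.04,0],
  ],
  twist=[
    [0,0,0],
    [0,0,0],
    [0,0,0],
    [0,0,0],
    [0,0,0],
    [0,0,0],
    [0,0,0],
    [0,0,0],
  ],
)

```text
time: 44.4
tcp_pos: [0.5281, -0.0932, 0.2704]
tcp_rot: [-0.154, 3.137, -0.0]
contact_force: [0.5, -0.5, -0.6]
finger_gap: 0.136
grip_force: 44.0
```

Request:
carry_out(
  fingers=[0,0,0,0,0,0,0,0],
  dp=[
    [-0.0028,0.04,0],
    [-0.0028,0.04,0],
    [-0.0028,0.04,0],
    [-0.0028,0.04,0],
    [-0.0028,0.04,0],
    [-0.0028,0.04,0],
    [-0.0028,0.04,0],
    [-0.0028,0.04,0],
  ],
  twist=[
    [0,0,0],
    [0,0,0],
    [0,0,0],
    [0,0,0],
    [0,0,0],
    [0,0,0],
    [0,0,0],
    [0,0,0],
  ],
)

```text
time: 45.4
tcp_pos: [0.5188, 0.2272, 0.2704]
tcp_rot: [-0.155, 3.137, -0.0]
contact_force: [1.0, -0.6, -1.1]
finger_gap: 0.132
grip_force: 44.0
```

Request:
carry_out(
  fingers=[0,0,0,0,0,0,0,0],
  dp=[
    [-0.0028,0.04,0],
    [-0.0026,0.037,0],
    [0,0,0],
    [0,0,0],
    [0,0,0],
    [0,0,0],
    [0,0,0],
    [0,0,0],
  ],
  twist=[
    [0,0,0],
    [0,0,0],
    [0,0,5.3],
    [0,0,5.5],
    [0,0,5],
    [0,0,0],
    [0,0,0],
    [0,0,0],
  ],
)

```text
time: 46.4
tcp_pos: [0.5175, 0.3028, 0.2704]
tcp_rot: [0.277, 3.128, 0.0]
contact_force: [-0.1, -0.2, -1.0]
finger_gap: 0.133
grip_force: 44.1
```

```bash
python3 -c "
from h import *
go(519,302.4,91,79.8)
c=rackcheck()
"
```

```text
t 46.4 gap 0.13 F [-0.1 -0.2 -1. ] pos [517.5 302.8 270.4]
 shift [ -1.4  -0.2 179.4] twist [0.  0.1 0.1]  shift if after twist [-1.600e+00 -1.000e-01  1.794e+02]
-122 378 [  -0.4 -122.1] [117.   7.]; -86 878 [ -0.3 -86.2] [117.   7.]; -70 852 [ -0.4 -70.2] [117.   7.]; -34 778 [ -0.3 -34.2] [117.   6.]; -18 667 [ -3.  -18.3] [117.   6.]; 18 693 [-2.1 17.6] [117.   6.]; 34 784 [-0.3 33.6] [117.   6.]; 70 601 [-0.6 69.6] [117.   7.]; 86 877 [-0.5 85.5] [117.   7.]; 122 949 [ -0.7 121.4] [117.   7.];
```

Target depth is 91, which is 179 mm down.

Request:
carry_out(
  fingers=[0,0,0,0,0,0,0,0],
  dp=[
    [-0.001,0,0.02],
    [0,0,0.03],
    [0,0,0.03],
    [0,0,0.03],
    [0,0,0.015],
    [0,0,0.01],
    [0,0,0.008],
    [0,0,0.006],
  ],
  twist=[
    [0,0,0],
    [0,0,0],
    [0,0,0],
    [0,0,0],
    [0,0,0],
    [0,0,0],
    [0,0,0],
    [0,0,0],
  ],
)

```text
time: 47.45
tcp_pos: [0.519, 0.3029, 0.1216]
tcp_rot: [0.279, 3.128, 0.001]
contact_force: [-0.1, 0.1, -0.1]
finger_gap: 0.139
grip_force: 44.1
```

Request:
carry_out(
  fingers=[0,0,0,0,0,0,0,0],
  dp=[
    [0,0,0.006],
    [0,0,0.005],
    [0,0,0.004],
    [0,0,0.004],
    [0,0,0.003],
    [0,0,0],
    [0,0,0],
    [0,0,0],
  ],
  twist=[
    [0,0,0],
    [0,0,0],
    [0,0,0],
    [0,0,0],
    [0,0,0],
    [0,0,0],
    [0,0,0],
    [0,0,0],
  ],
)

```text
time: 48.45
tcp_pos: [0.5189, 0.3027, 0.0996]
tcp_rot: [0.279, 3.128, 0.001]
contact_force: [0.3, 0.3, -0.4]
finger_gap: 0.137
grip_force: 44.1
```

Request:
carry_out(
  fingers=[0,0,0,0,0,0,0,0],
  dp=[
    [0,0,0.003],
    [0,0,0.002],
    [0,0,0.002],
    [0,0,0.001],
    [0,0,0.001],
    [0,0,0],
    [0,0,0],
    [0,0,0],
  ],
  twist=[
    [0,0,0],
    [0,0,0],
    [0,0,0],
    [0,0,0],
    [0,0,0],
    [0,0,0],
    [0,0,0],
    [0,0,0],
  ],
)

```text
time: 49.45
tcp_pos: [0.5188, 0.3027, 0.0911]
tcp_rot: [0.278, 3.128, 0.0]
contact_force: [-2.8, -0.7, 5.1]
finger_gap: 0.135
grip_force: 45.1
```

Request:
carry_out(
  fingers=[0,0,0.3,0.4,0.4,0.4,0.4,0.4],
  dp=[
    [0,0,0.001],
    [0,0,0],
    [0,0,0],
    [0,0,0],
    [0,0,-0.01],
    [0,0,-0.03],
    [0,0,-0.045],
    [0,0,-0.045],
  ],
  twist=[
    [0,0,0],
    [0,0,0],
    [0,0,0],
    [0,0,0],
    [0,0,0],
    [0,0,0],
    [0,0,0],
    [0,0,0],
  ],
)

```text
time: 50.45
tcp_pos: [0.5187, 0.3024, 0.2212]
tcp_rot: [0.279, 3.128, -0.0]
contact_force: [0.9, 0.2, 0.6]
finger_gap: 0.401
grip_force: 0.0
```

```bash
python3 -c "
from h import *
near('wrist',517.5,302.4,45,140,170)
near('scene',604.5,7,60,130,155)
go(604.5,7,220,59.5)
"
```

```text
wrist 1426 [517.8 303.2] -10.1 [11.6 60.1] z [151. 153. 154.]
scene 194 [604.2   7.1] -30.4 [14.6 75.8] z [138. 149. 152.]
t 50.5 gap 0.4 F [ 0.6 -0.8 -0.3] pos [521.2 304.2 225.9]
 shift [-134.3 -277.9    4.9] twist [ 0.5  0.4 20.4]  shift if after twist [-222.6 -213.8    5.9]
```

Request:
carry_out(
  fingers=[0.7,0.7,0.7,0.7,0.7,0.7,0.7,0.7],
  dp=[
    [-0.0085,-0.0175,0],
    [-0.0185,-0.039,0],
    [-0.0185,-0.039,0],
    [-0.0185,-0.039,0],
    [-0.0185,-0.039,0],
    [-0.0185,-0.039,0],
    [-0.0185,-0.039,0],
    [-0.0125,-0.026,0],
  ],
  twist=[
    [0,0,0],
    [0,0,0],
    [0,0,0],
    [0,0,0],
    [0,0,0],
    [0,0,0],
    [0,0,0],
    [0,0,0],
  ],
)

```text
time: 51.55
tcp_pos: [0.5989, 0.0033, 0.2185]
tcp_rot: [-0.281, -3.128, 0.001]
contact_force: [-1.3, 0.3, 0.3]
finger_gap: 0.7
grip_force: 0.0
```

Request:
carry_out(
  fingers=[0.7,0.7,0.7,0.7,0.7,0.7,0.7,0.7],
  dp=[
    [0,0,0],
    [0,0,0],
    [0,0,0],
    [0,0,0],
    [0,0,0],
    [0,0,0],
    [0,0,0],
    [0,0,0],
  ],
  twist=[
    [0,0,6.8],
    [0,0,6.8],
    [0,0,6.8],
    [0,0,0],
    [0,0,0],
    [0,0,0],
    [0,0,0],
    [0,0,0],
  ],
)

```text
time: 52.55
tcp_pos: [0.5995, 0.0062, 0.2195]
tcp_rot: [0.828, 3.03, 0.0]
contact_force: [-0.8, 0.3, 0.2]
finger_gap: 0.698
grip_force: 0.0
```

```bash
python3 -c "
from h import *
near('wrist',604.5,7,60,138,165)
go(604.3,7,100,59.5)
"
```

```text
wrist 1983 [603.    7.9] -30.7 [13.6 76.7] z [148. 151. 152.]
t 52.6 gap 0.7 F [-0.8  0.1 -0.7] pos [599.5   6.2 219.5]
 shift [ -3.6   3.1 119.5] twist [ 0.   0.1 -0.1]  shift if after twist [ -3.7   3.1 119.5]
```

Request:
carry_out(
  fingers=[0.7,0.7,0.7,0.7,0.7,0.7,0.7,0.7],
  dp=[
    [-0.003,0.003,0.018],
    [0,0,0.025],
    [0,0,0.025],
    [0,0,0.022],
    [0,0,0.017],
    [0,0,0.008],
    [0,0,0.004],
    [0,0,0],
  ],
  twist=[
    [0,0,0],
    [0,0,0],
    [0,0,0],
    [0,0,0],
    [0,0,0],
    [0,0,0],
    [0,0,0],
    [0,0,0],
  ],
)

```text
time: 53.6
tcp_pos: [0.604, 0.0072, 0.1007]
tcp_rot: [0.828, 3.029, 0.001]
contact_force: [-0.7, -0.5, 0.3]
finger_gap: 0.703
grip_force: 0.0
```

Request:
carry_out(
  fingers=[0,0,0,0,0,0,0,0],
  dp=[
    [0,0,0],
    [0,0,0],
    [0,0,0],
    [0,0,0],
    [0,0,0],
    [0,0,0],
    [0,0,0],
    [0,0,0],
  ],
  twist=[
    [0,0,0],
    [0,0,0],
    [0,0,0],
    [0,0,0],
    [0,0,0],
    [0,0,0],
    [0,0,0],
    [0,0,0],
  ],
  newtons=60,
)

```text
time: 54.6
tcp_pos: [0.6043, 0.0074, 0.101]
tcp_rot: [0.828, 3.028, 0.001]
contact_force: [0.2, 1.9, 5.1]
finger_gap: 0.14
grip_force: 58.7
```

Request:
carry_out(
  fingers=[0,0,0,0,0,0,0,0],
  dp=[
    [0,0,-0.005],
    [0,0,-0.01],
    [0,0,-0.02],
    [0,0,-0.02],
    [0,0,-0.015],
    [0,0,-0.01],
    [0,0,0],
    [0,0,0],
  ],
  twist=[
    [0,0,0],
    [0,0,0],
    [0,0,0],
    [0,0,0],
    [0,0,0],
    [0,0,0],
    [0,0,0],
    [0,0,0],
  ],
)

```text
time: 55.6
tcp_pos: [0.6031, 0.0072, 0.1796]
tcp_rot: [-0.829, -3.03, 0.0]
contact_force: [-0.3, 1.0, -4.2]
finger_gap: 0.143
grip_force: 58.7
```

```bash
python3 -c "
from h import *
go(438,10.5,180,59.5)
"
```

```text
t 55.6 gap 0.14 F [-0.3  1.  -4.2] pos [603.1   7.2 179.6]
 shift [143.8 -81.2  -0.3] twist [-0.  -0.  -0.1]  shift if after twist [143.9 -80.9  -0.4]
```

Request:
carry_out(
  fingers=[0,0,0,0,0,0,0,0],
  dp=[
    [0.01,-0.0056,0],
    [0.02,-0.0113,0],
    [0.028,-0.0158,0],
    [0.028,-0.0158,0],
    [0.028,-0.0158,0],
    [0.018,-0.0101,0],
    [0.009,-0.0051,0],
    [0.003,-0.0017,0],
  ],
  twist=[
    [0,0,0],
    [0,0,0],
    [0,0,0],
    [0,0,0],
    [0,0,0],
    [0,0,0],
    [0,0,0],
    [0,0,0],
  ],
)

```text
time: 56.6
tcp_pos: [0.438, 0.0106, 0.1804]
tcp_rot: [0.828, 3.029, 0.001]
contact_force: [1.1, -0.5, -4.5]
finger_gap: 0.144
grip_force: 58.6
```

Request:
carry_out(
  fingers=[0,0,0,0,0,0,0,0],
  dp=[
    [0,0,0.008],
    [0,0,0.012],
    [0,0,0.012],
    [0,0,0.01],
    [0,0,0.007],
    [0,0,0.004],
    [0,0,0.002],
    [0,0,0],
  ],
  twist=[
    [0,0,0],
    [0,0,0],
    [0,0,0],
    [0,0,0],
    [0,0,0],
    [0,0,0],
    [0,0,0],
    [0,0,0],
  ],
)

```text
time: 57.6
tcp_pos: [0.4385, 0.0106, 0.1254]
tcp_rot: [0.828, 3.029, 0.001]
contact_force: [-0.5, -0.9, -4.2]
finger_gap: 0.14
grip_force: 58.5
```

Request:
carry_out(
  fingers=[0,0,0,0,0,0,0,0],
  dp=[
    [0,0,0.001],
    [0,0,0.001],
    [0,0,0],
    [0,0,0],
    [0,0,0],
    [0,0,0],
    [0,0,0],
    [0,0,0],
  ],
  twist=[
    [0,0,0],
    [0,0,0],
    [0,0,0],
    [0,0,0],
    [0,0,0],
    [0,0,0],
    [0,0,0],
    [0,0,0],
  ],
)

```text
time: 58.6
tcp_pos: [0.4384, 0.0106, 0.1233]
tcp_rot: [0.828, 3.029, 0.0]
contact_force: [0.1, 0.5, -5.1]
finger_gap: 0.141
grip_force: 58.5
```

Request:
carry_out(
  fingers=[0,0,0,0,0,0,0,0],
  dp=[
    [0,0,0.001],
    [0,0,0.0005],
    [0,0,0],
    [0,0,0],
    [0,0,0],
    [0,0,0],
    [0,0,0],
    [0,0,0],
  ],
  twist=[
    [0,0,0],
    [0,0,0],
    [0,0,0],
    [0,0,0],
    [0,0,0],
    [0,0,0],
    [0,0,0],
    [0,0,0],
  ],
)

```text
time: 59.6
tcp_pos: [0.4385, 0.0106, 0.1219]
tcp_rot: [0.828, 3.029, 0.001]
contact_force: [-0.5, 1.4, 0.4]
finger_gap: 0.144
grip_force: 58.8
```

The load has gone to zero, so the lamp is resting on the stand. Releasing.

Request:
carry_out(
  fingers=[0.3,0.5,0.5,0.5,0.5,0.5,0.5,0.5],
  dp=[
    [0,0,0],
    [0,0,0],
    [0,0,0],
    [0,0,0],
    [0,0,-0.01],
    [0,0,-0.03],
    [0,0,-0.04],
    [0,0,-0.04],
  ],
  twist=[
    [0,0,0],
    [0,0,0],
    [0,0,0],
    [0,0,0],
    [0,0,0],
    [0,0,0],
    [0,0,0],
    [0,0,0],
  ],
)

```text
time: 60.6
tcp_pos: [0.4382, 0.0104, 0.2438]
tcp_rot: [0.828, 3.029, 0.001]
contact_force: [0.4, 0.6, -0.7]
finger_gap: 0.499
grip_force: 0.0
```

Request:
carry_out(
  fingers=[0.5,0.5,0.5,0.5,0.5,0.5,0.5,0.5],
  dp=[
    [0,0,-0.03],
    [0,-0.03,0],
    [0,-0.04,0],
    [0,-0.04,0],
    [0,-0.04,0],
    [0,-0.03,0],
    [0,0,0],
    [0,0,0],
  ],
  twist=[
    [0,0,0],
    [0,0,0],
    [0,0,0],
    [0,0,0],
    [0,0,0],
    [0,0,0],
    [0,0,0],
    [0,0,0],
  ],
)

```text
time: 61.6
tcp_pos: [0.3468, -0.1443, 0.2722]
tcp_rot: [0.829, 3.028, 0.001]
contact_force: [-0.4, 0.3, -0.1]
finger_gap: 0.503
grip_force: 0.0
```

```bash
python3 -c "
from h import *
near('scene',438,10.5,70,158,180,'s9')
for x,y in((499.1,200),(517.5,302.4),(526.7,353.6)): near('scene',x,y,40,145,160)
"
```

```text
scene 154 [438.7  10.4] -30.6 [13.9 75.7] z [165. 170. 173.]
scene 103 [500.1 197.9] -8.8 [13.8 60. ] z [147. 151. 154.]
scene 99 [516.6 301.6] -10.5 [16.3 60.4] z [146. 151. 154.]
scene 95 [527.5 354. ] -10.6 [16.1 60.3] z [146. 151. 154.]
```

View pics/s9.png

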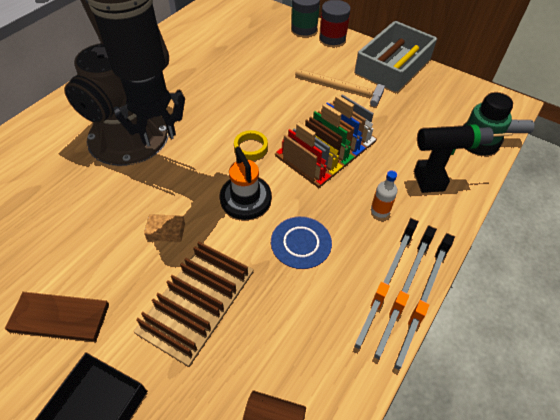

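The picture shows the caddy empty (195,305), three templates in the rack (325,140) and the lamp upright and centred on its stand (244,180). The bystanders have not moved.

```bash
python3 -c "
from rig import ticket
print(ticket.sign_off())"
```

```text
the job is handed in; nothing more can be done
None
```

The job is handed in at about 62 s: the lamp went to the mat first, the red, green and blue templates (the only ones in the caddy) are fully seated in their own slots, and the lamp is back upright on its charging stand; it was knocked about 4 cm during the run but stayed upright on the mat.

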